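Clear a jammed tone bar from its tube

TASK

A steel tone bar has jammed in the foot of the clear square tube. Pick the tube up round its middle, tip it and lay it in the sloping wooden rest, foot down against the stop blocks, and let go. Then slip the tip of the T-handled stick part-way into the tube's mouth without shoving the bar, let go of the stick, take it again at the handle end and push it down the tube until the bar drops into the tray below; leave the tube in the rest and the stick in the tube, and do not touch the bar with the fingers or disturb the other things on the bench.

Things in the scene. Friction and masses are not known exactly. Their poses are not given: they have to be found in the camera images.
- tube: Clear plastic square tube, 140 mm long, 40 x 40 mm outside, 28 x 28 mm bore (walls 6 mm), open at both ends, lying on the bench; a black rubber band marks the foot end. About 0.12 kg plus the bar. Origin: centre of its underside; x runs along the tube from foot to mouth, z out of the top face.
- tube_foot (a point): Centre of the tube's foot end (on the tube's axis, 70 mm from the middle, 20 mm above the underside).
- tube_mouth (a point): Centre of the tube's mouth end (on the tube's axis).
- bar: Steel cylinder, 24 mm diameter, 60 mm long, 0.2 kg, jammed near the tube's foot between two small sprung strips; some 5 to 8 N along the tube moves it. Its tail is 72 to 78 mm inside the mouth; it comes loose some 45 to 50 mm on, but may lie on the sloping bore until pushed to the foot end. Origin: underside at mid-length; x along its axis.
- bar_center (a point): Centre of the steel bar.
- rest: Plywood rest fixed to the bench. A trough 46 mm wide, 130 mm long rises at 40 deg towards the rest's +x (away from the robot); low end of its floor 90 mm above the bench. Side cheeks 22 mm high, only over the first 35 mm and from 100 to 130 mm, leave a gap for fingers. Base 270 x 120 mm. Origin: on the bench straight below the low end of the trough floor, centre of the base; z up.
- rest_foot (a point): Where the centre of the tube's foot end belongs when the tube lies in the trough (20 mm square off its floor) against the two stop blocks, which rise 40 mm off the floor at the low end; the 30 mm slot between them lets the bar through. The tube's axis then runs from here along cos 40 deg x + sin 40 deg z of the rest's frame, its y along the rest's y.
- rest_tray (a point): Centre of the floor of the open tray that is part of the rest, below the trough's low end and towards the robot; inside 143 (x) x 104 mm, floor 10 mm and walls 42 mm above the bench.
- stick: Wooden T-handled push stick lying on the bench, 198 mm overall: stem 16 x 16 mm, 182 mm long, crossbar 60 x 16 x 16 mm at one end (too wide for the tube). 0.06 kg, balances 8 mm handle-side of the origin. Origin: underside, mid-length; x from tip to handle, y along the crossbar. Let go part-way in the tube it may slide onto the bar and sag some degrees, but stays.
- stick_tip (a point): Centre of the stem's free end face (99 mm from the origin along -x, 8 mm above the underside).
- stick_handle (a point): Centre of the crossbar (91 mm from the origin along +x).
- polish: White plastic bottle, 52 mm diameter, 130 mm tall; to be left alone. Origin: centre of its underside.
- driver: Screwdriver lying on the bench; to be left alone. Origin about mid-length, on the bench.
- pedal: Aluminium effects pedal box, 112 x 62 x 36 mm with knobs to 48 mm; to be left alone. Origin: centre of its underside.
There are look-alikes about, which are no part of the job. What is meant by the stick is not green, and is the smaller of those in its own colour. Leave any turquoise look-alike of the tube alone.

How it is judged:
By the outcome, as a careful person would: the job done as asked, in the order asked, and still so for the second after the job is handed in, with the robot touching nothing.
It also fails if it takes over 62 s, if anything falls off the work surface, if the arm or the gripper's body presses on something with over 40 N, if the wrist force passes 120 N, or if a joint passes its speed limit or range.

ROBOT

A 6-joint arm with a two-finger parallel gripper is mounted at the origin on the work surface. World frame = base frame: x ahead of the robot, y to its left, z up, the work surface at z = 0. Lengths are in mm, angles in rad, forces in N, time in s.
With the tool pointing down it reaches from about 350 to 775 mm from the base axis. Payload 7.3 kg.
Tool frame: the origin (TCP) lies at the very end of the fingers, on their centre line; the grasp point (between the pads) lies 19 mm behind it (bot.grip_point_offset is the distance from the TCP to the grasp point, in mm); z points along the fingers, y is the line along which they close (so a half turn about z gives the same grasp; the last joint's range is limited). The gripper opens to 92 mm and grips with 3 to 60 N. Pads are 19 mm wide; open, the fingers measure 130 mm over their backs; the gripper's body (75 mm by 190 mm) begins 47 mm behind the grasp point.
Start: joints at [-1.457, 0.342, 1.524, -0, 1.275, -0.146], TCP at [134.888, -507.396, 226.741] pointing down, gripper open.
Joint ranges: [-2.53, 2.53], [-0.77, 2.02], [0.04, 2.7], [-1, 4.14], [0.28, 2.66], [-3.11, 3.11]. Speed limits (rad/s): [2.57, 2.57, 3.14, 3.14, 3.14, 3.14].

INTERFACE

Orientations are given as [roll, pitch, yaw] about the fixed x, y, z axes, in that order (R = Rz(yaw) Ry(pitch) Rx(roll)).
In Python, from plant import bot gives the robot as it stands. The module is installed in compiled form; this text tells all that it offers.
- The arm moves only by the shell command python3 -m jog 'ROWS' [OPENING]. ROWS is JSON, a list of rows, each a list of 6 numbers: the shift along the tool's x, y, z in mm, then the turn, a rotation vector about the tool's x, y, z in rad. In form: [[dx, dy, dz, rx, ry, rz], ...]. A call has 1 to 12 rows; each row shifts and turns the commanded pose from where the row before left it, along the tool's axes as they then stand; what a row does not reach is not made up. A row lasts 1/10 s, in which the tool goes at most 50 mm and 8.59 degrees, less where a joint would pass 70% of its speed; a pose out of reach is approached as far as the arm can. A call with a gripper value outside its range is refused whole. OPENING is the opening in per cent of the stroke, from 0 (shut) to 100 (fully open), set as the call begins (- or left out, the last holds). The fingers move at their own pace and stop on an object; the grip force is fixed at half the most. Time passes only in rows, so rows that do not move let the fingers close. It gives the time, the measured TCP pose, the force, the opening and the grip force at its end, in the units of the state.
- bot.get_obs(): the state, without advancing time (a new reading comes with each control period).
- bot.capture(name): name is "scene" or "top"; returns the picture (384x512x3 uint8, red, green, blue); there is no depth.
- bot.camera_model(name): a dict with "fx", "fy", "cx", "cy" (pixels), "position" and "orientation" of the camera in the world. Camera axes: x right, y down, z forward; pixel columns grow to the right and rows downward; lengths in mm; the calibration is good to about 2 mm. A picture is of the moment at which its call begins. camera_model takes no time and is no camera call.
- bot.close_job(): hands the job in; it is judged then, once.
Trained networks look in the newest picture that a camera, given by its name, has taken for a name from the list of things; names that differ only in an ending like _2 or _b are one class to them, and where a whole thing is asked for, a point or a joint stands for the part that bears it (a point fixed in the world has none). Each returns a list of dicts, best first, with "p" (0 to 1); they miss things now and then, are a little off and sometimes report something else, mostly with a low value. They report only what shows in the picture. A call takes as long as a camera call. They do not tell look-alikes from the thing itself.
- bot.outline_of(target, camera): "mask" (384x512 bool, what is visible of it) and "pixel" ([column, row] in pixels, amid what is visible of it).
The state is a dict: "time": time; "joint_positions": joint angles; "dq": joint speeds; "tau": joint torques, N m; "tool_pos": TCP position; "tcp_rot": TCP orientation; "contact_force": force on the tool from outside, world axes, zero at the start; "moment": the same for the moment, N m; "grip_width": finger opening in mm; "finger_force": force on a finger pad.
Only numpy, scipy, OpenCV 4.12 (cv2) and the standard library are available. Lean on these libraries where they do the work, as an engineer would, in place of code of your own. Each camera call takes 0.05 s, during which the arm holds its last target. There are 200 camera calls.

## Working session

There is one attempt and no reset: what is moved stays moved. The work goes in short steps, Python scripts to look and compute and a shell command to move; the robot and the scene stay as the last step left them, time stands still between calls to the robot, and variables do not carry over. Pictures are saved under pics/ and viewed, at most 10 in all, crops included, and the job is handed in when it is done.

```bash
mkdir -p pics; cat > h.py <<'E'
import numpy as np, cv2
from plant import bot
from scipy.spatial.transform import Rotation as R
def cam(n):
    m=bot.camera_model(n); o=np.array(m["orientation"],float)
    Rm=o if o.shape==(3,3) else R.from_euler('xyz',o).as_matrix()
    return m,Rm,np.array(m["position"],float)
def ray(n,px):
    m,Rm,p=cam(n); d=Rm@np.array([(px[0]-m["cx"])/m["fx"],(px[1]-m["cy"])/m["fy"],1.]); return p,d
def atz(n,px,z):
    p,d=ray(n,px); return p+d*(z-p[2])/d[2]
def proj(n,P):
    m,Rm,p=cam(n); q=Rm.T@(np.array(P,float)-p); return np.array([m["fx"]*q[0]/q[2]+m["cx"],m["fy"]*q[1]/q[2]+m["cy"]])
def tri(a,b):
    p,d=ray(*a);q,e=ray(*b);d=d/np.linalg.norm(d);e=e/np.linalg.norm(e)
    s=np.linalg.lstsq(np.c_[d,-e],q-p,rcond=None)[0];x=p+d*s[0];y=q+e*s[1];return (x+y)/2,np.linalg.norm(x-y)
E
python3 - <<'E'
from h import *
print(bot.camera_model("scene"),bot.camera_model("top"))
im={}
for n in("scene","top"):
    im[n]=bot.capture(n)
    cv2.imwrite(f"pics/{n}0_raw.png",im[n][...,::-1])
cv2.imwrite("pics/a.png",cv2.resize(np.vstack([im["scene"],im["top"]])[...,::-1],None,fx=.78,fy=.78))
cv2.imwrite("pics/top0.png",cv2.resize(im["top"][...,::-1],(800,600),interpolation=cv2.INTER_CUBIC))
cv2.imwrite("pics/scene0.png",cv2.resize(im["scene"][...,::-1],(800,600),interpolation=cv2.INTER_CUBIC))
for n in("scene","top"):
  for t in("tube","tube_foot","tube_mouth","rest","rest_foot","rest_tray","stick","stick_tip","stick_handle","bar","polish","driver","pedal"):
    try:
      for r in bot.outline_of(t,n)[:4]:
        px=r["pixel"];print(n,t,round(r["p"],2),np.round(px),int(r["mask"].sum()),np.round(atz(n,px,20)[:2]))
    except Exception as e: print(n,t,e)
print(bot.get_obs()["time"])
E
```

```text
{'fx': 355.05849999512986, 'fy': 355.05849999512986, 'cx': 252.5009685401413, 'cy': 189.53622927174567, 'position': array([ 986.62075021, -393.54581197, 1008.58318853]), 'orientation': array([-2.50533829, -0.01115919,  0.92357621])} {'fx': 451.9788896054766, 'fy': 451.9788896054766, 'cx': 257.2976494765847, 'cy': 188.27936779938588, 'position': array([ 271.84542167,    7.31766684, 1662.64998121]), 'orientation': array([-3.00482251,  0.01107307, -1.54891227])}
scene tube 0.91 [189. 265.] 822 [ 520. -265.]
scene tube 0.9 [124. 263.] 938 [ 399. -418.]
scene tube_foot 0.97 [188. 263.] 774 [ 515. -264.]
scene tube_foot 0.79 [126. 262.] 964 [ 402. -411.]
scene tube_mouth 0.97 [127. 266.] 926 [ 413. -415.]
scene tube_mouth 0.67 [187. 264.] 769 [ 514. -267.]
scene rest 0.89 [242. 206.] 3138 [444. -14.]
scene rest_foot 0.68 [240. 204.] 3123 [435. -15.]
scene rest_foot 0.49 [332. 190.] 330 [575. 275.]
scene rest_tray 0.95 [239. 204.] 3005 [429. -17.]
scene rest_tray 0.49 [313. 292.] 309 [804. -25.]
scene stick 0.84 [331. 190.] 337 [574. 276.]
scene stick 0.69 [266. 130.] 232 [211. 274.]
scene 
[... 797 characters left out ...]
404.]
top tube_mouth 0.84 [378. 217.] 485 [ 400. -409.]
top rest 0.73 [271. 206.] 2393 [434. -21.]
top rest_foot 0.8 [270. 210.] 2347 [420. -16.]
top rest_tray 0.63 [270. 206.] 2473 [432. -18.]
top stick 0.77 [186. 272.] 291 [189. 281.]
top stick 0.56 [187. 169.] 349 [563. 292.]
top stick 0.56 [110. 213.] 635 [394. 567.]
top stick_tip 0.79 [182. 272.] 331 [189. 294.]
top stick_tip 0.51 [190. 174.] 395 [545. 281.]
top stick_handle 0.84 [183. 272.] 374 [189. 289.]
top stick_handle 0.6 [187. 168.] 366 [567. 293.]
top stick_handle 0.6 [108. 218.] 679 [379. 573.]
top polish 0.76 [137. 154.] 273 [618. 481.]
top driver 0.51 [274. 109.] 206 [799. -26.]
top pedal 0.8 [400. 163.] 599 [ 601. -494.]
1.4
```

View pics/top0.png

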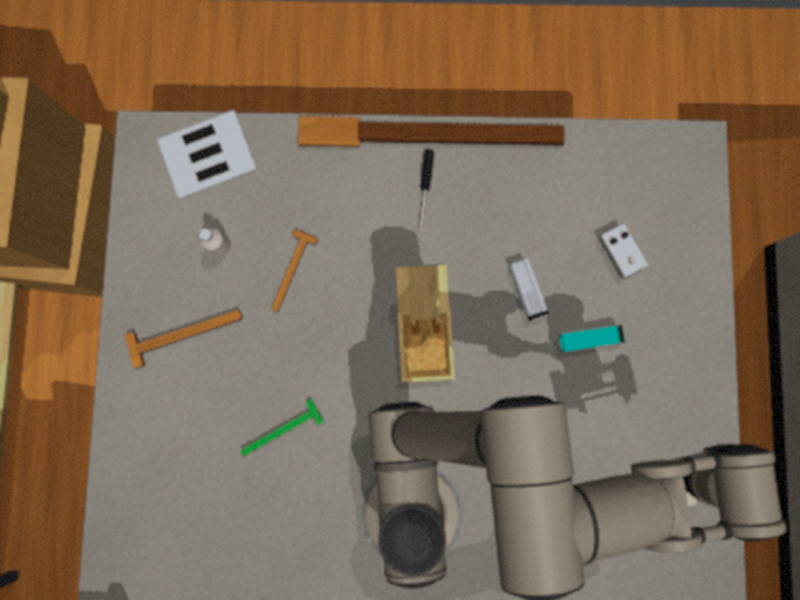

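View pics/scene0.png

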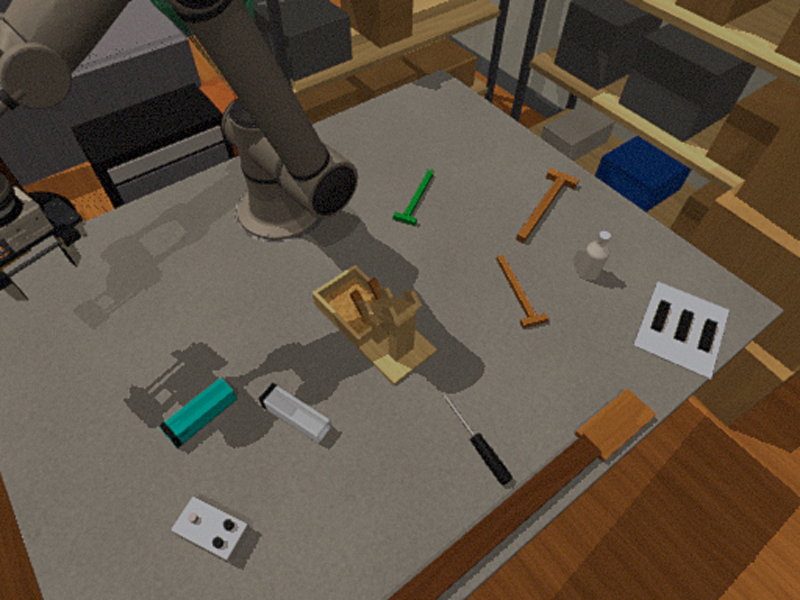

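```bash
cat >> h.py <<'E'
from scipy.optimize import minimize
def boxpts(lo,hi): return np.array([[x,y,z] for x in(lo[0],hi[0]) for y in(lo[1],hi[1]) for z in(lo[2],hi[2])],float)
TUBE=[boxpts((-70,-20,0),(70,20,40))]
STICK=[boxpts((-99,-8,0),(83,8,16)),boxpts((83,-30,0),(99,30,16))]
def sil(n,parts,x,y,yaw,S=4):
    im=np.zeros((384*S,512*S),np.uint8);c,s=np.cos(yaw),np.sin(yaw);M=np.array([[c,-s,0],[s,c,0],[0,0,1]])
    for b in parts:
        p=np.array([(proj(n,M@q+[x,y,0])+.5)*S for q in b]).astype(np.int32)
        cv2.fillConvexPoly(im,cv2.convexHull(p),1)
    return im
def fit(parts,masks,x0):
    ms={n:cv2.resize(m.astype(np.uint8),None,fx=4,fy=4,interpolation=cv2.INTER_NEAREST) for n,m in masks.items()}
    def f(v):
        t=0
        for n,m in ms.items():
            a=sil(n,parts,v[0]*10,v[1]*10,v[2]/10); t-= (a&m).sum()/(a|m).sum()
        return t
    r=minimize(f,[x0[0]/10,x0[1]/10,x0[2]*10],method='Nelder-Mead',options=dict(initial_simplex=np.array([x0])/[10,10,.1]+np.array([[0,0,0],[1,0,0],[0,1,0],[0,0,1]]),xatol=.01,fatol=1e-4))
    return r.x*[10,10,.1],r.fun
def find(t,n,near,z=10):
    L=bot.outline_of(t,n)
    L=[r for r in L if np.hypot(*(atz(n,r["pixel"],z)[:2]-near))<60]
    return L[0]["mask"] if L else None
E
python3 - <<'E'
from h import *
for nm,parts,near,y0 in(("tube",TUBE,(521,-265),1.3),("stick",STICK,(568,284),np.radians(-25))):
    ms={n:find(nm,n,near) for n in("scene","top")}
    ms={k:v for k,v in ms.items() if v is not None}
    for sel in [list(ms)]+[[k] for k in ms]:
        print(nm,sel,fit(parts,{k:ms[k] for k in sel},[near[0],near[1],y0]))
s=cv2.imread("pics/scene0_raw.png");t=cv2.imread("pics/top0_raw.png")
rs=lambda i,f:cv2.resize(i,None,fx=f,fy=f,interpolation=cv2.INTER_CUBIC)
A=rs(s[165:250,195:285],4.4);B=rs(t[165:250,245:300],4.4)
cv2.imwrite("pics/rest.png",np.hstack([A,B]))
A=rs(t[140:250,75:215],2.8);B=rs(t[155:230,320:405],4.1)
cv2.imwrite("pics/obj.png",np.hstack([A,B]) if A.shape[0]==B.shape[0] else np.hstack([A[:300],B[:300]]))
E
```

```text
tube ['scene', 'top'] (array([ 5.16087720e+02, -2.65006601e+02,  3.65411055e-01]), np.float64(-1.8294908789548452))
tube ['scene'] (array([ 5.17014156e+02, -2.65333128e+02,  3.52463970e-01]), np.float64(-0.9564895663756104))Traceback (most recent call last):
  File "<stdin>", line 6, in <module>
  File "h.py", line 34, in fit
    r=minimize(f,[x0[0]/10,x0[1]/10,x0[2]*10],method='Nelder-Mead',options=dict(initial_simplex=np.array([x0])/[10,10,.1]+np.array([[0,0,0],[1,0,0],[0,1,0],[0,0,1]]),xatol=.01,fatol=1e-4))
    res = _minimize_neldermead(fun, x0, args, callback, bounds=bounds,
                               **options)
    fxr = func(xr)
    fx = function(np.copy(x), *(wrapper_args + args))
  File "h.py", line 32, in f
    a=sil(n,parts,v[0]*10,v[1]*10,v[2]/10); t-= (a&m).sum()/(a|m).sum()
  File "h.py", line 24, in sil
    p=np.array([(proj(n,M@q+[x,y,0])+.5)*S for q in b]).astype(np.int32)
                 ~~~~^^^^^^^^^^^^^^^
  File "h.py", line 13, in proj
    m,Rm,p=cam(n); q=Rm.T@(np.array(P,float)-p); return np.array([m["fx"]*q[0]/q[2]+m["cx"],m["fy"]*q[1]/q[2]+m["cy"]])
           ~~~^^^
  File "h.py", line 5, in cam
    m=bot.camera_model(n); o=np.array(m["orientation"],float)
ValueError: time passes only in moves, steps and waits
```

```bash
sed -i 's/^def cam(n):/import functools\n@functools.cache\ndef cam(n):/' h.py
cat > look.py <<'E'
from h import *
for nm,parts,near,y0 in(("stick",STICK,(568,284),np.radians(-25)),):
    ms={n:find(nm,n,near) for n in("scene","top")}
    ms={k:v for k,v in ms.items() if v is not None}
    for sel in [list(ms)]+[[k] for k in ms]:
        print(nm,sel,fit(parts,{k:ms[k] for k in sel},[near[0],near[1],y0]))
s=cv2.imread("pics/scene0_raw.png");t=cv2.imread("pics/top0_raw.png")
rs=lambda i,f:cv2.resize(i,None,fx=f,fy=f,interpolation=cv2.INTER_CUBIC)
A=rs(s[165:250,195:285],5);B=rs(t[165:250,245:300],5)
cv2.imwrite("pics/rest.png",np.hstack([A,B]))
A=rs(t[140:240,75:215],3);B=rs(t[155:230,320:405],4)
cv2.imwrite("pics/obj.png",np.hstack([A,B]))
print(A.shape,B.shape,bot.get_obs()["time"])
E
python3 look.py
```

```text
stick ['scene', 'top'] (array([ 5.49020928e+02,  2.97460135e+02, -3.66158732e-01]), np.float64(-1.7038148659140506))
stick ['scene'] (array([ 5.50370898e+02,  2.97075767e+02, -3.54667815e-01]), np.float64(-0.840511121628017))
stick ['top'] (array([ 5.48508280e+02,  2.97431664e+02, -3.64752020e-01]), np.float64(-0.8794469735289159))
(300, 420, 3) (300, 340, 3) 1.6
```

View pics/rest.png

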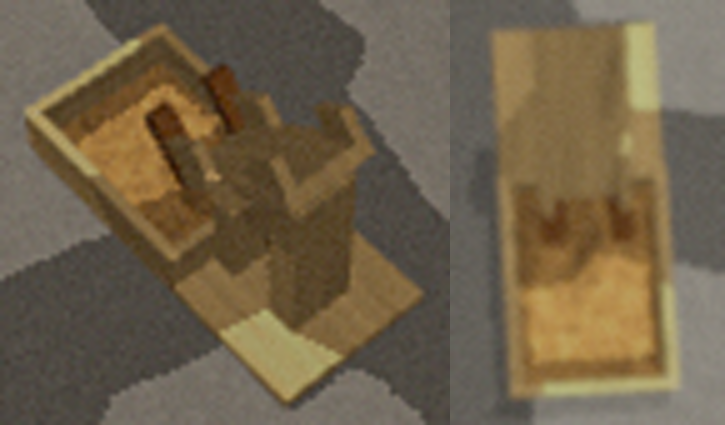

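View pics/obj.png

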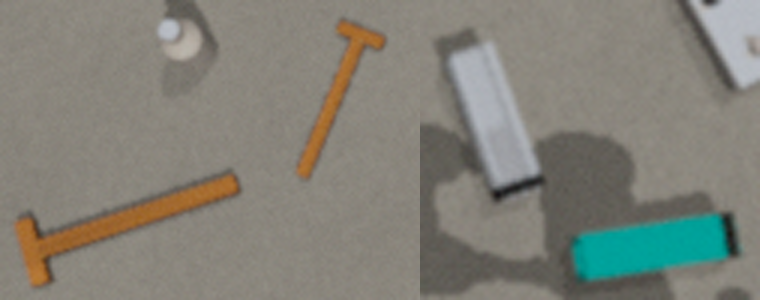

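```bash
python3 - <<'E'
from h import *
S=lambda x,y:("scene",(195+x/5-.4,165+y/5-.4)); T=lambda x,y:("top",(245+(x-450)/5-.4,165+y/5-.4))
for l,a,z in(("farL s",S(422,293),8),("farR s",S(290,405),8),("nearR s",S(27,115),42),("nearL s",S(165,27),42),("crossR s",S(178,260),42),
 ("nearL t",T(512,395),42),("nearR t",T(678,387),42),("farL t",T(492,30),8),("farR t",T(655,25),8)):
    print(l,np.round(atz(*a,z),1))
# high cheeks top outer corners: z=90+130*sin40+22*cos40
for l,a in(("cheek hiR s",S(290,212)),("cheek hi far R s",S(373,150))): print(l,[np.round(atz(*a,z),1) for z in(174,190)])
E
```

```text
farL s [564.9  48.1   8. ]
farR s [578.3 -70.5   8. ]
nearR s [310.7 -92.4  42. ]
nearL s [302.8  26.8  42. ]
crossR s [466.8 -76.6  42. ]
nearL t [295.7  26.9  42. ]
nearR t [303.9 -91.2  42. ]
farL t [565.1  48.    8. ]
farR t [571.3 -73.    8. ]
cheek hiR s [array([549.4, -51. , 174. ]), array([557.8, -57.6, 190. ])]
cheek hi far R s [array([543.7,  13.5, 174. ]), array([552.2,   5.7, 190. ])]
```

```bash
cat >> h.py <<'E'
t4=np.radians(40)
def slope(lo,hi):
    b=boxpts(lo,hi); return np.c_[b[:,0]*np.cos(t4)-b[:,2]*np.sin(t4),b[:,1],90+b[:,0]*np.sin(t4)+b[:,2]*np.cos(t4)]
REST=[boxpts((-135,-60,0),(135,60,10)),boxpts((-135,-60,0),(20,60,42)),slope((0,-31,-10),(130,31,0))]+[slope((a,s*27-4,-10),(b,s*27+4,h)) for s in(-1,1) for a,b,h in((-10,0,40),(0,35,22),(100,130,22))]+[boxpts((55,-25,0),(85,25,130))]
def RestR(yaw): return R.from_euler('z',yaw)
def go(pos,x,z):
    """needed move to TCP pos, tool x axis dir x, tool z dir z: rotvec in the current tool frame, then shift in the new frame"""
    z=np.array(z,float);z/=np.linalg.norm(z);x=np.array(x,float);x-=z*(x@z);x/=np.linalg.norm(x)
    G=R.from_matrix(np.c_[x,np.cross(z,x),z]);o=bot.get_obs();C=R.from_euler('xyz',o["tcp_rot"])
    print("turn",np.round((C.inv()*G).as_rotvec(),3),"then shift",np.round(G.inv().apply(np.array(pos)-o["tool_pos"]),1),"| now",np.round(o["tool_pos"],1),"t",o["time"],"w",round(o["grip_width"],1))
def turn_world(yaw,u,w,org):
    c=np.array([u*np.cos(t4)-w*np.sin(t4),0,90+u*np.sin(t4)+w*np.cos(t4)]);return RestR(yaw).apply(c)+[org[0],org[1],0]
E
python3 - <<'E'
from h import *
ms={n:find("rest",n,(437,-22)) for n in("scene","top")}
for sel in(["scene","top"],["scene"],["top"]):
    print(fit(REST,{k:ms[k] for k in sel},[437,-22,.075]))
c=np.array([516.1,-265.,.365])
d=np.array([np.cos(c[2]),np.sin(c[2]),0]);
go(np.r_[c[:2],0]-8*d+[0,0,120],d,[0,0,-1])
print(R.from_euler('xyz',bot.get_obs()["tcp_rot"]).as_matrix().round(2))
E
```

```text
(array([ 4.35021894e+02, -2.22978088e+01,  8.03700914e-02]), np.float64(-1.909847317973261))
(array([ 4.36647767e+02, -2.23988714e+01,  7.82682557e-02]), np.float64(-0.9616794073607061))
(array([ 4.31980429e+02, -2.22594444e+01,  8.03912953e-02]), np.float64(-0.9643699439555702))
turn [ 0.     0.    -0.105] then shift [434.6 -90.4 106.7] | now [ 134.9 -507.4  226.7] t 1.7 w 91.3
[[ 0.97  0.26  0.  ]
 [ 0.26 -0.97 -0.  ]
 [-0.    0.   -1.  ]]
```

```bash
python3 -m jog '[[0,0,0,0,0,-0.105],[48,-10,0,0,0,0],[48,-10,0,0,0,0],[48,-10,0,0,0,0],[48,-10,0,0,0,0],[48,-10,0,0,0,0],[48,-10,0,0,0,0],[48,-10,5,0,0,0],[48,-10,10,0,0,0],[48,-10,40,0,0,0],[2.6,-0.4,45,0,0,0],[0,0,0,0,0,0]]' 100
python3 - <<'E'
from h import *
im=bot.capture("scene");cv2.imwrite("pics/s1_raw.png",im[...,::-1]);bot.capture("top")
ms={n:find("tube",n,(516,-265)) for n in("scene","top")}
for k,m in ms.items():
    if m is not None: print(k,m.sum(),fit(TUBE,{k:m},[516,-265,.365]))
c=np.array([516.1,-265.,.36]);d=np.array([np.cos(c[2]),np.sin(c[2]),0])
go(np.r_[c[:2],0]-8*d+[0,0,4],d,[0,0,-1])
E
```

```text
time: 2.9
tool_pos: [497.7, -270.2, 129.6]
tcp_rot: [-3.132, 0.006, 0.367]
contact_force: [-0.3, 0.5, -0.1]
grip_width: 92.2
finger_force: 0.0
scene 792 (array([ 5.16441581e+02, -2.65070195e+02,  3.51824714e-01]), np.float64(-0.9208499925958833))
turn [ 0.003 -0.002  0.004] then shift [ 10.1  -3.8 133.6] | now [ 500.5 -275.   137.6] t 3.1 w 91.8
```

```bash
python3 -m jog '[[10,-4,0,0,0,0],[0,0,40,0,0,0],[0,0,40,0,0,0],[0,0,30,0,0,0],[0,0,15,0,0,0],[0,0,0,0,0,0],[0,0,0,0,0,0]]'
python3 - <<'E'
from h import *
c=np.array([516.3,-265.,.36]);d=np.array([np.cos(c[2]),np.sin(c[2]),0])
go(np.r_[c[:2],0]-8*d+[0,0,4],d,[0,0,-1])
E
```

```text
time: 3.8
tool_pos: [508.8, -266.8, 11.6]
tcp_rot: [3.14, -0.001, 0.364]
contact_force: [-0.7, -0.5, 0.7]
grip_width: 91.5
finger_force: 0.0
turn [ 0.002 -0.001  0.004] then shift [-0.4  0.9  7.6] | now [ 508.8 -266.8   11.6] t 3.8 w 91.5
```

```bash
python3 -m jog '[[0,0,7,0,0,0],[0,0,0,0,0,0],[0,0,0,0,0,0]]'; python3 -m jog '[[0,0,0,0,0,0],[0,0,0,0,0,0],[0,0,0,0,0,0],[0,0,0,0,0,0],[0,0,0,0,0,0],[0,0,0,0,0,0],[0,0,0,0,0,0]]' 30
python3 -m jog '[[0,0,-20,0,0,0],[0,0,-40,0,0,0],[0,0,-40,0,0,0],[0,0,-40,0,0,0],[0,0,-40,0,0,0],[0,0,-40,0,0,0],[0,0,0,0,0,0],[0,0,0,0,0,0]]'
python3 - <<'E'
from h import *
org=(435,-22.3);yaw=.08;r=RestR(yaw)
x=r.apply([np.cos(t4),0,np.sin(t4)]);z=r.apply([np.sin(t4),0,-np.cos(t4)])
go(turn_world(yaw,80,90,org),x,z)
E
```

```text
time: 4.1
tool_pos: [508.1, -266.4, 3.8]
tcp_rot: [3.141, -0.001, 0.365]
contact_force: [-0.2, 0.2, -0.0]
grip_width: 92.1
finger_force: 0.0
time: 4.8
tool_pos: [507.8, -266.2, 3.1]
tcp_rot: [3.142, 0.0, 0.365]
contact_force: [-0.0, -0.4, 0.2]
grip_width: 40.5
finger_force: 0.3
time: 5.6
tool_pos: [507.7, -266.0, 223.0]
tcp_rot: [3.141, -0.0, 0.365]
contact_force: [-0.2, 0.3, -4.2]
grip_width: 39.8
finger_force: 29.9
turn [-0.099  0.693  0.273] then shift [ -46.1 -248.7  -22.2] | now [ 507.7 -266.   223. ] t 5.6 w 39.8
```

```bash
python3 -m jog '[[0,0,0,-0.0142,0.099,0.039],[0,0,0,-0.0142,0.099,0.039],[0,0,0,-0.0142,0.099,0.039],[0,0,0,-0.0142,0.099,0.039],[0,0,0,-0.0142,0.099,0.039],[0,0,0,-0.0142,0.099,0.039],[0,0,0,-0.0142,0.099,0.039],[0,0,-20,0,0,0],[0,0,0,0,0,0]]'
python3 -m jog '[[-8,-20,0,0,0,0],[-8,-40,0,0,0,0],[-8,-40,0,0,0,0],[-8,-40,0,0,0,0],[-8,-40,0,0,0,0],[-6,-40,0,0,0,0],[0,-28,0,0,0,0],[0,0,0,0,0,0],[0,0,0,0,0,0],[0,0,0,0,0,0]]'
cat > chk.py <<'E'
from h import *
import sys
u,w=float(sys.argv[1]),float(sys.argv[2])
org=(435,-22.3);yaw=.08;r=RestR(yaw)
x=r.apply([np.cos(t4),0,np.sin(t4)]);z=r.apply([np.sin(t4),0,-np.cos(t4)])
go(turn_world(yaw,u,w,org),x,z)
o=bot.get_obs();print("F",np.round(o["contact_force"],1),"Ff",o["finger_force"])
if len(sys.argv)>3:
    rs=lambda i,f:cv2.resize(i,None,fx=f,fy=f,interpolation=cv2.INTER_CUBIC)
    s=bot.capture("scene")[...,::-1];t=bot.capture("top")[...,::-1]
    cv2.imwrite(sys.argv[3]+"_s.png",s);cv2.imwrite(sys.argv[3]+"_t.png",t)
    cv2.imwrite(sys.argv[3]+".png",np.hstack([rs(s[120:250,180:300],3.6),rs(t[130:260,225:325],3.6)]))
E
python3 chk.py 80 90 pics/b
```

```text
time: 6.5
tool_pos: [493.3, -267.0, 236.8]
tcp_rot: [-3.138, -0.695, 0.076]
contact_force: [0.7, -0.4, -3.7]
grip_width: 39.8
finger_force: 29.9
time: 7.5
tool_pos: [440.4, -23.5, 208.5]
tcp_rot: [3.141, -0.697, 0.08]
contact_force: [0.1, 0.2, -2.9]
grip_width: 39.8
finger_force: 29.9
turn [ 0.001  0.001 -0.   ] then shift [-0.2 -1.7 -2.6] | now [440.4 -23.5 208.5] t 7.5 w 39.8
F [ 0.1  0.2 -2.9] Ff 29.896607883274555
```

View pics/b.png

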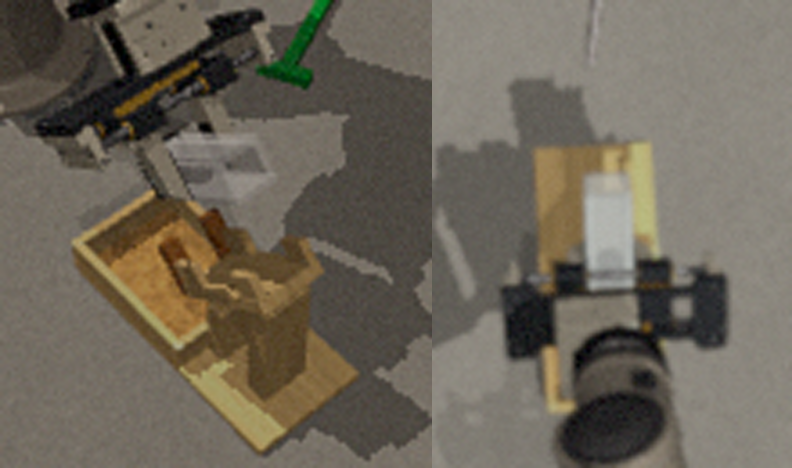

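```bash
python3 -m jog '[[-4,-1.5,10,0,0,0],[-4,0,20,0,0,0],[0,0,20,0,0,0],[0,0,15,0,0,0],[0,0,7,0,0,0],[0,0,0,0,0,0],[0,0,0,0,0,0]]'; python3 chk.py 72 6 pics/c
```

```text
time: 8.3
tool_pos: [480.0, -19.0, 148.3]
tcp_rot: [3.141, -0.697, 0.079]
contact_force: [0.4, -0.2, -3.2]
grip_width: 39.6
finger_force: 30.0
turn [ 0.001  0.001 -0.001] then shift [-0.  -0.3  9.7] | now [480.  -19.  148.3] t 8.3 w 39.6
F [ 0.4 -0.2 -3.2] Ff 29.96771017089486
```

View pics/c.png

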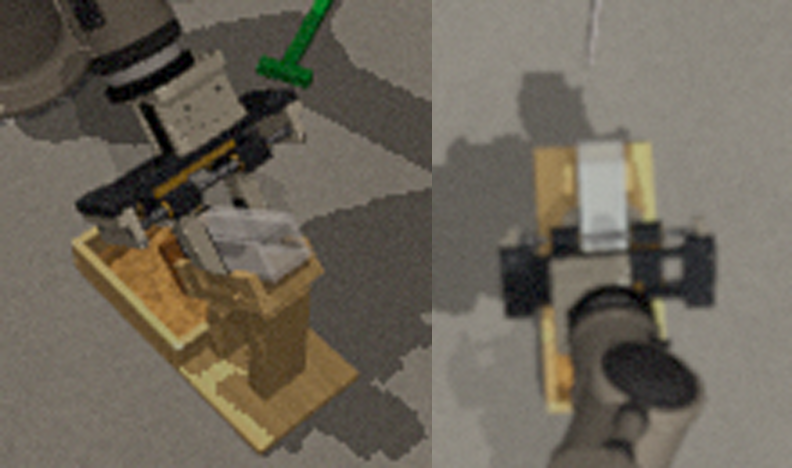

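```bash
python3 -m jog '[[0,0,6,0,0,0],[0,0,3,0,0,0],[0,0,0,0,0,0]]'; python3 -m jog '[[0,0,1.5,0,0,0],[0,0,0,0,0,0]]';python3 -m jog '[[0,0,1.5,0,0,0],[0,0,0,0,0,0]]'; python3 chk.py 72 3
```

```text
time: 8.7
tool_pos: [485.8, -17.9, 141.8]
tcp_rot: [3.141, -0.698, 0.08]
contact_force: [-0.3, 0.9, -3.4]
grip_width: 39.7
finger_force: 30.0
time: 8.9
tool_pos: [486.7, -17.6, 140.6]
tcp_rot: [3.141, -0.698, 0.08]
contact_force: [0.6, 0.1, -3.9]
grip_width: 40.0
finger_force: 30.0
time: 9.1
tool_pos: [487.7, -17.5, 139.3]
tcp_rot: [3.141, -0.698, 0.08]
contact_force: [-0.1, 0.0, -3.4]
grip_width: 39.6
finger_force: 30.0
turn [0. 0. 0.] then shift [-0.2  0.6  0.8] | now [487.7 -17.5 139.3] t 9.1 w 39.6
F [-0.1  0.  -3.4] Ff 29.96769553050399
```

```bash
for i in 1 2; do python3 -m jog '[[0,0,1,0,0,0],[0,0,0,0,0,0]]'|grep -E "force|pos"; done; python3 -m jog '[[-3,0,0,0,0,0],[-3,0,0,0,0,0],[-1,0,0,0,0,0],[0,0,0,0,0,0]]'; python3 chk.py 62 3
```

```text
tool_pos: [488.3, -17.4, 138.7]
contact_force: [-2.9, 0.2, 1.8]
finger_force: 30.0
tool_pos: [489.2, -17.3, 138.3]
contact_force: [-3.2, 0.6, 4.4]
finger_force: 30.0
time: 9.9
tool_pos: [485.1, -18.2, 135.0]
tcp_rot: [3.14, -0.702, 0.081]
contact_force: [-1.8, 0.5, 8.8]
grip_width: 39.7
finger_force: 30.0
turn [ 0.001 -0.004  0.001] then shift [-5.5  0.1 -0.9] | now [485.1 -18.2 135. ] t 9.9 w 39.7
F [-1.8  0.5  8.8] Ff 29.99231681227684
```

```bash
python3 -m jog '[[-1,0,-1,0,0,0],[-1,0,0,0,0,0],[0,0,0,0,0,0]]'|grep -E "force|pos"; for i in 1 2 ; do python3 -m jog '[[-1.5,0,0,0,0,0],[0,0,0,0,0,0]]'|grep -E "force|pos";done; python3 chk.py 62 3
```

```text
tool_pos: [481.0, -18.0, 132.3]
contact_force: [-0.4, -0.0, -2.7]
finger_force: 30.0
tool_pos: [480.4, -18.0, 131.8]
contact_force: [1.9, 1.5, -2.7]
finger_force: 30.0
tool_pos: [480.3, -18.1, 131.9]
contact_force: [5.4, 1.8, 1.9]
finger_force: 30.0
turn [-0.001 -0.003  0.   ] then shift [ 0.2  0.6 -0.1] | now [480.3 -18.1 131.9] t 10.6 w 40.2
F [5.4 1.8 1.9] Ff 29.99477617442608
```

```bash
python3 -m jog '[[0.5,0,0.5,0,0,0],[0,0,0,0,0,0]]'|grep -E "force|pos"; python3 -m jog '[[0,0,0,0,0,0],[0,0,0,0,0,0],[0,0,0,0,0,0],[0,0,0,0,0,0]]' 90; python3 -m jog '[[0,0,-20,0,0,0],[0,0,-40,0,0,0],[0,0,-40,0,0,0],[0,0,-40,0,0,0],[0,0,-20,0,0,0],[0,0,0,0,0,0]]'
python3 chk.py 62 100 pics/d
python3 - <<'E'
from h import *
yaw=-.363;d=np.array([np.cos(yaw),np.sin(yaw),0]);c=np.array([549.2,297.3,0])
go(c+15*d+[0,0,100],d,[0,0,-1])
E
```

```text
tool_pos: [480.6, -18.1, 131.5]
contact_force: [5.0, 1.3, 4.9]
finger_force: 30.0
time: 11.2
tool_pos: [479.4, -18.1, 130.4]
tcp_rot: [3.142, -0.697, 0.08]
contact_force: [-1.0, 0.1, 0.0]
grip_width: 67.4
finger_force: 0.0
time: 11.8
tool_pos: [399.5, -24.1, 235.3]
tcp_rot: [-3.138, -0.715, 0.084]
contact_force: [0.2, 0.2, 0.6]
grip_width: 82.9
finger_force: 0.0
turn [-0.006 -0.017  0.003] then shift [-4.2  1.  34.1] | now [399.5 -24.1 235.3] t 11.8 w 82.9
F [0.2 0.2 0.6] Ff 0.0
turn [-0.165 -0.699  0.428] then shift [  40.5 -353.1  133.4] | now [400.  -23.8 233.4] t 11.9 w 82.7
```

View pics/d.png

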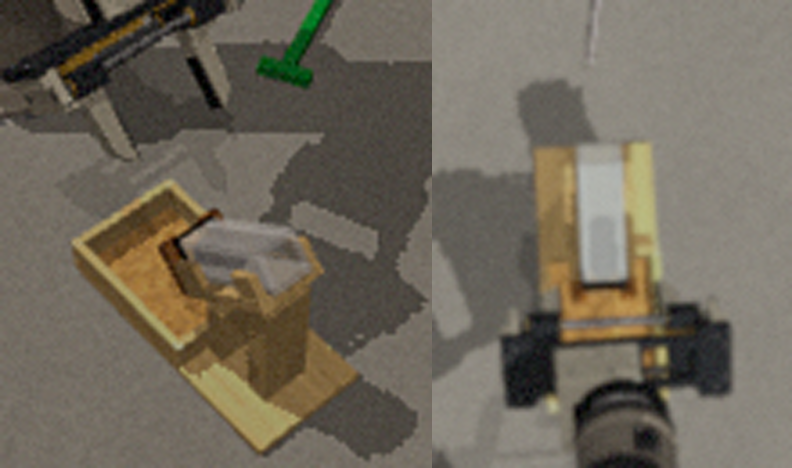

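```bash
python3 -m jog '[[0,0,0,-0.0236,-0.0999,0.0611],[0,0,0,-0.0236,-0.0999,0.0611],[0,0,0,-0.0236,-0.0999,0.0611],[0,0,0,-0.0236,-0.0999,0.0611],[0,0,0,-0.0236,-0.0999,0.0611],[0,0,0,-0.0236,-0.0999,0.0611],[0,0,0,-0.0236,-0.0999,0.0611],[0,0,0,0,0,0]]' 55
python3 -m jog '[[4,-20,0,0,0,0],[4,-40,0,0,0,0],[4,-40,0,0,0,0],[4,-40,0,0,0,0],[4,-40,0,0,0,0],[4,-40,10,0,0,0],[4,-40,15,0,0,0],[4,-40,25,0,0,0],[4,-40,30,0,0,0],[4,-13,30,0,0,0],[0,0,20,0,0,0],[0,0,0,0,0,0]]'
cat > stk.py <<'E'
from h import *
ms={}
for n in("scene","top"):
    im=bot.capture(n);cv2.imwrite(f"pics/e_{n}.png",im[...,::-1]);m=find("stick",n,(549,297))
    if m is not None: print(n,m.sum(),fit(STICK,{n:m},[549,297,-.363]))
yaw=-.363;d=np.array([np.cos(yaw),np.sin(yaw),0]);c=np.array([549.2,297.3,0])
go(c+10*d+[0,0,3],d,[0,0,-1])
E
python3 stk.py
```

```text
time: 12.7
tool_pos: [401.1, -18.3, 229.6]
tcp_rot: [-3.103, -0.102, -0.277]
contact_force: [0.6, 0.4, 0.6]
grip_width: 50.6
finger_force: 0.0
time: 13.9
tool_pos: [544.6, 309.9, 114.1]
tcp_rot: [-3.108, -0.098, -0.276]
contact_force: [0.1, -0.4, -1.1]
grip_width: 50.5
finger_force: 0.0
scene 360 (array([ 5.51297035e+02,  2.96747577e+02, -3.60305964e-01]), np.float64(-0.8822605965463108))
turn [-0.044 -0.105  0.086] then shift [ 15.9  11.5 117.8] | now [547.8 310.1 120.8] t 14.1 w 50.4
```

```bash
python3 -m jog '[[0,0,0,-0.022,-0.052,0.043],[0,0,0,-0.022,-0.053,0.043],[0,0,0,0,0,0],[8,6,20,0,0,0],[8,5.5,20,0,0,0],[0,0,25,0,0,0],[0,0,25,0,0,0],[0,0,10,0,0,0],[0,0,0,0,0,0],[0,0,0,0,0,0]]'
python3 - <<'E'
from h import *
yaw=-.362;d=np.array([np.cos(yaw),np.sin(yaw),0]);c=np.array([549.7,297.3,0])
go(c+10*d+[0,0,3],d,[0,0,-1])
E
```

```text
time: 15.1
tool_pos: [558.8, 293.7, 21.0]
tcp_rot: [3.141, -0.001, -0.363]
contact_force: [0.4, -0.0, 0.4]
grip_width: 50.1
finger_force: 0.0
turn [ 0.001 -0.001 -0.001] then shift [ 0.2 -0.1 18. ] | now [558.8 293.7  21. ] t 15.1 w 50.1
```

```bash
python3 -m jog '[[0,0,12,0,0,0],[0,0,6,0,0,0],[0,0,0,0,0,0],[0,0,0,0,0,0]]' | grep -E "pos|force"; python3 -m jog '[[0,0,0,0,0,0],[0,0,0,0,0,0],[0,0,0,0,0,0],[0,0,0,0,0,0],[0,0,0,0,0,0],[0,0,0,0,0,0]]' 0
python3 -m jog '[[0,0,-20,0,0,0],[0,0,-40,0,0,0],[0,0,-40,0,0,0],[0,0,-40,0,0,0],[0,0,-40,0,0,0],[0,0,-40,0,0,0],[0,0,-40,0,0,0],[0,0,-20,0,0,0],[0,0,0,0,0,0]]'
python3 chk.py 290 40
```

```text
tool_pos: [558.1, 293.3, 1.5]
contact_force: [0.4, 0.7, 0.3]
finger_force: 0.0
time: 16.1
tool_pos: [558.2, 293.4, 1.7]
tcp_rot: [3.14, 0.001, -0.364]
contact_force: [0.3, 0.4, 0.1]
grip_width: 15.6
finger_force: 30.0
time: 17.0
tool_pos: [559.7, 294.3, 285.4]
tcp_rot: [-3.139, -0.004, -0.364]
contact_force: [0.8, 0.8, 0.7]
grip_width: 15.8
finger_force: 30.0
turn [ 0.153  0.682 -0.426] then shift [ 49.8 305.6  13.5] | now [559.7 294.3 285.4] t 17.0 w 15.8
F [0.8 0.8 0.7] Ff 29.976274967193604
```

```bash
python3 -m jog '[[0,0,0,0.017,0.0758,-0.0473],[0,0,0,0.017,0.0758,-0.0473],[0,0,0,0.017,0.0758,-0.0473],[0,0,0,0.017,0.0758,-0.0473],[0,0,0,0.017,0.0758,-0.0473],[0,0,0,0.017,0.0758,-0.0473],[0,0,0,0.017,0.0758,-0.0473],[0,0,0,0.017,0.0758,-0.0473],[0,0,0,0.017,0.0758,-0.0473],[0,0,0,0,0,0],[0,0,0,0,0,0]]'
python3 chk.py 290 40
```

```text
time: 18.1
tool_pos: [558.0, 293.6, 280.4]
tcp_rot: [3.138, -0.688, 0.081]
contact_force: [0.5, -0.2, 0.0]
grip_width: 15.8
finger_force: 30.0
turn [0.003 0.01  0.001] then shift [ 54.3 305.1  10.8] | now [558.  293.6 280.4] t 18.1 w 15.8
F [ 0.5 -0.2  0. ] Ff 29.976187348365784
```

```bash
python3 -m jog '[[20,0,0,0.003,0.01,0.001],[20,0,0,0,0,0],[14,20,0,0,0,0],[0,40,0,0,0,0],[0,40,0,0,0,0],[0,40,0,0,0,0],[0,40,0,0,0,0],[0,40,0,0,0,0],[0,40,0,0,0,0],[0,45,11,0,0,0],[0,0,0,0,0,0],[0,0,0,0,0,0]]'
python3 chk.py 279 13.7 pics/f
```

```text
time: 19.3
tool_pos: [632.1, -7.7, 307.5]
tcp_rot: [-3.139, -0.701, 0.076]
contact_force: [0.2, 0.6, -0.8]
grip_width: 15.6
finger_force: 30.0
turn [-0.001 -0.003 -0.003] then shift [-12.2  -1.2  25.8] | now [632.1  -7.7 307.5] t 19.3 w 15.6
F [ 0.2  0.6 -0.8] Ff 29.976364374160767
```

View pics/f.png

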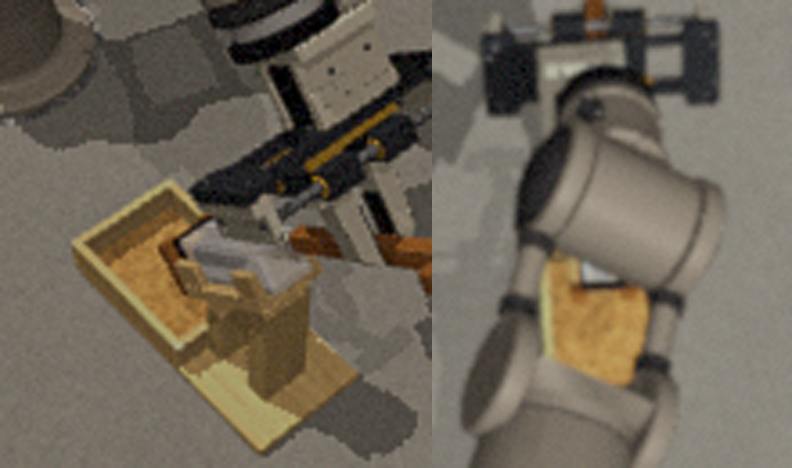

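```bash
python3 -m jog '[[-3,-0.5,10,0,0,-0.003],[-3,-0.5,10,0,-0.003,0],[-3,0,5,0,0,0],[0,0,0,0,0,0],[0,0,0,0,0,0]]'
python3 chk.py 279 13.7 pics/g
python3 - <<'E'
import cv2,numpy as np
s=cv2.imread("pics/g_s.png")
cv2.imwrite("pics/g2.png",cv2.resize(s[160:240,220:320],None,fx=7,fy=7,interpolation=cv2.INTER_CUBIC))
E
```

```text
time: 19.9
tool_pos: [640.7, -4.1, 282.6]
tcp_rot: [3.14, -0.698, 0.085]
contact_force: [-0.4, 0.5, -0.8]
grip_width: 15.7
finger_force: 30.0
turn [-0.002 -0.     0.004] then shift [-2.9  1.7  1.1] | now [640.7  -4.1 282.6] t 19.9 w 15.7
F [-0.4  0.5 -0.8] Ff 29.976259768009186
```

View pics/g2.png

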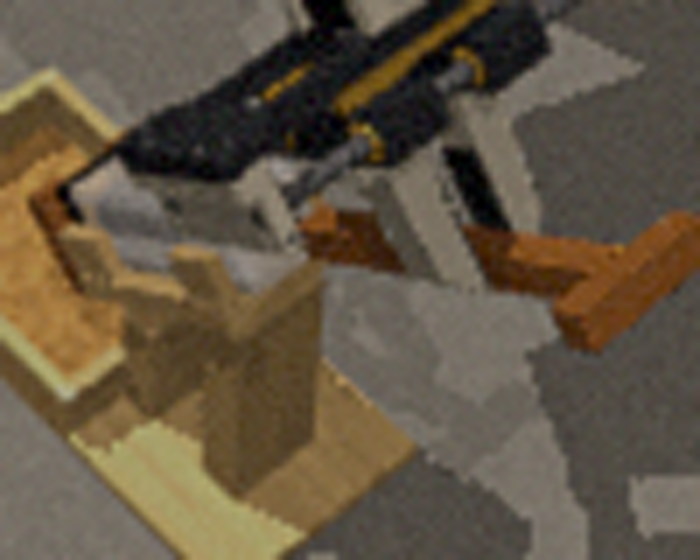

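```bash
python3 -m jog '[[-5,1.1,1,-0.002,0,0.004],[-10,0,0,0,0,0],[-10,0,0,0,0,0],[-5,0,0,0,0,0],[0,0,0,0,0,0]]' | grep -E "pos|force"; python3 -m jog '[[-8,0,0,0,0,0],[-8,0,0,0,0,0],[0,0,0,0,0,0]]'| grep -E "pos|force"; python3 chk.py 194 13.7
```

```text
tool_pos: [617.6, -7.4, 262.0]
contact_force: [0.2, -0.3, -0.8]
finger_force: 30.0
tool_pos: [605.1, -8.2, 251.3]
contact_force: [0.1, 0.3, -0.4]
finger_force: 30.0
turn [ 0.     0.001 -0.001] then shift [-40.5   0.5   0.2] | now [605.1  -8.2 251.3] t 20.8 w 15.7
F [ 0.1  0.3 -0.4] Ff 29.976100623607635
```

```bash
python3 -m jog '[[-10,0,0,0,0,0],[-10,0,0,0,0,0],[0,0,0,0,0,0]]' | grep -E "pos|force"; python3 -m jog '[[-10,0,0,0,0,0],[-8,0,0,0,0,0],[0,0,0,0,0,0]]'| grep -E "pos|force"; python3 chk.py 194 13.7 pics/i
python3 - <<'E'
import cv2,numpy as np
s=cv2.imread("pics/i_s.png")
cv2.imwrite("pics/i2.png",cv2.resize(s[160:240,220:320],None,fx=7,fy=7,interpolation=cv2.INTER_CUBIC))
E
```

```text
tool_pos: [590.1, -9.4, 238.7]
contact_force: [-0.2, -0.0, 0.1]
finger_force: 30.0
tool_pos: [577.0, -10.6, 227.8]
contact_force: [0.3, -0.6, 0.6]
finger_force: 30.0
turn [ 0.001  0.    -0.001] then shift [-3.7  0.3  0.3] | now [577.  -10.6 227.8] t 21.4 w 16.0
F [ 0.3 -0.6  0.6] Ff 29.976128339767456
```

View pics/i2.png

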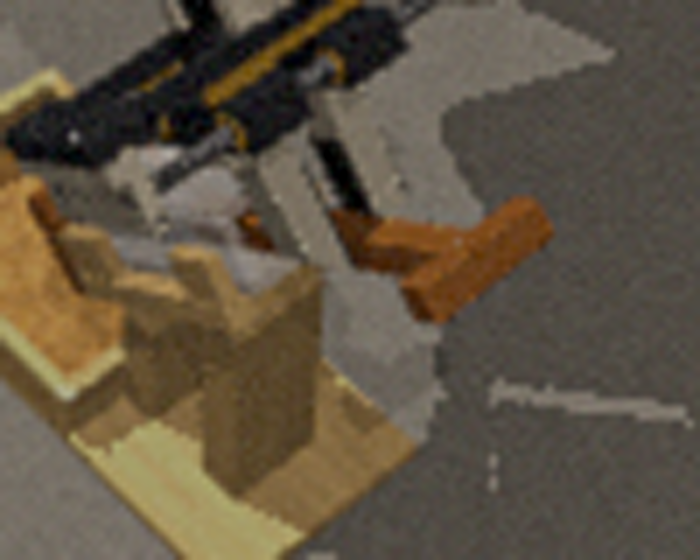

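```bash
python3 -m jog '[[-4,0,2,0,0,0],[0,0,2.5,0,0,0],[0,0,0,0,0,0]]' | grep -E "pos|force"; python3 -m jog '[[0,0,0,0,0,0],[0,0,0,0,0,0],[0,0,0,0,0,0],[0,0,0,0,0,0]]' 60| grep -E "pos|force|wid"; python3 -m jog '[[0,0,-10,0,0,0],[0,0,-20,0,0,0],[0,0,-30,0,0,0],[0,0,-20,0,0,0],[0,0,-10,0,0,0],[0,0,0,0,0,0]]' 100
python3 chk.py 245 80 pics/j
python3 - <<'E'
import cv2,numpy as np
s=cv2.imread("pics/j_s.png");t=cv2.imread("pics/j_t.png")
f=lambda i,k:cv2.resize(i,None,fx=k,fy=k,interpolation=cv2.INTER_CUBIC)
cv2.imwrite("pics/j2.png",np.hstack([f(s[150:240,210:310],5),f(t[120:210,245:305],5)]))
E
```

```text
tool_pos: [577.3, -10.7, 221.8]
contact_force: [0.0, 0.6, -0.8]
finger_force: 30.0
tool_pos: [577.2, -10.7, 222.2]
contact_force: [0.3, -0.6, 0.9]
grip_width: 42.9
finger_force: 0.0
time: 22.8
tool_pos: [519.2, -15.5, 292.6]
tcp_rot: [3.139, -0.702, 0.08]
contact_force: [0.4, 0.4, -0.5]
grip_width: 89.6
finger_force: 0.0
turn [ 0.002 -0.003 -0.   ] then shift [50.   0.1 20.9] | now [519.2 -15.5 292.6] t 22.8 w 89.6
F [ 0.4  0.4 -0.5] Ff 0.0
```

View pics/j2.png

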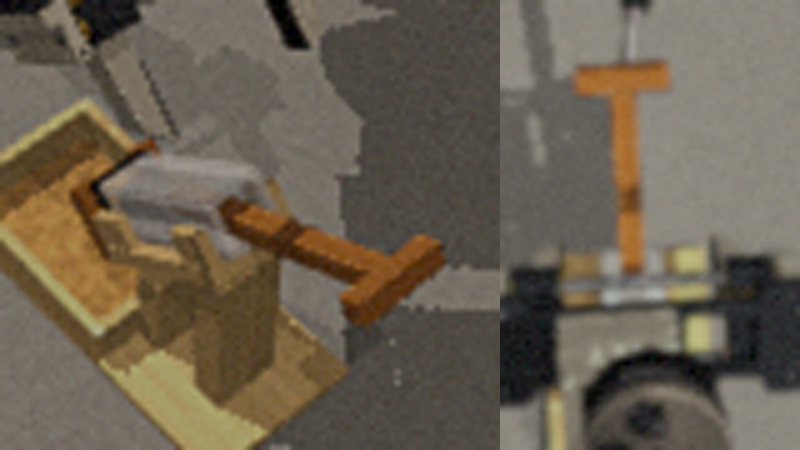

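```bash
cat > hf.py <<'E'
from h import *
org=(435,-22.3);yaw=.08;r=RestR(yaw)
ms={}
for n in("scene","top"):
    bot.capture(n)
    L=[q for q in bot.outline_of("stick",n) if np.hypot(*(q["pixel"]-proj(n,turn_world(yaw,200,14,org))))<30]
    if L: ms[n]=L[0]["mask"];print(n,L[0]["p"],ms[n].sum())
def pts(v,lo,hi): # stick frame: s along from mouth edge, y, h above underside
    ph,ps=v[1]/10,v[3]/10;b=boxpts(lo,hi);out=[]
    for s,y,h in b:
        y2=v[2]+y+s*ps
        u=140+s*np.cos(ph)+h*np.sin(ph);w=6-s*np.sin(ph)+h*np.cos(ph)
        c=r.apply([u*np.cos(t4)-w*np.sin(t4),y2,90+u*np.sin(t4)+w*np.cos(t4)])+[org[0],org[1],0];out.append(c)
    return np.array(out)
def im(n,v,S=4):
    a=np.zeros((384*S,512*S),np.uint8);e=v[0]*10 # e: outside stem length
    for P in(pts(v,(0,-8,0),(e,8,16)),pts(v,(e,-30,0),(e+16,30,16))):
        cv2.fillConvexPoly(a,cv2.convexHull(((np.array([proj(n,p) for p in P])+.5)*S).astype(np.int32)),1)
    return a
big={n:cv2.resize(m.astype(np.uint8),None,fx=4,fy=4,interpolation=cv2.INTER_NEAREST) for n,m in ms.items()}
f=lambda v,ns:-sum((im(n,v)&big[n]).sum()/(im(n,v)|big[n]).sum() for n in ns)
for ns in(list(ms),)+tuple([n] for n in ms):
    q=minimize(f,[11.5,1.,0,0],args=(ns,),method='Nelder-Mead',options=dict(initial_simplex=np.array([11.5,1.,0,0])+np.vstack([np.zeros(4),np.diag([1.5,1,3,.5])]),xatol=.01,fatol=1e-4))
    v=q.x;c=pts(v,(v[0]*10+8,0,8),(v[0]*10+8,0,8))[0];l=r.inv().apply(c-[org[0],org[1],0])
    print(ns,q.fun.round(2),"out",v[0]*10,"sag",v[1]/10,"y",v[2],"yaw",v[3]/10,"handle",c.round(1),"u",round(l[0]*np.cos(t4)+(l[2]-90)*np.sin(t4),1),"w",round(-l[0]*np.sin(t4)+(l[2]-90)*np.cos(t4),1),"v",l[1].round(1))
E
python3 hf.py
```

```text
scene 0.77 433
top 0.76 266
['scene', 'top'] -1.64 out 110.63229887173044 sag 0.21377277723392032 y -2.015910733248977 yaw 0.011890587803575436 handle [639.   -6.5 246.9] u 257.6 w -11.3 v -0.6
['scene'] -0.84 out 113.04244218201347 sag 0.20440868297082487 y -2.179735606208851 yaw 0.005448448131937766 handle [640.6  -7.3 249. ] u 260.1 w -10.7 v -1.5
['top'] -0.8 out 111.9102745274523 sag 0.16615899825861477 y -2.463323532238676 yaw 0.015880347072933045 handle [637.1  -6.7 252.3] u 259.6 w -5.9 v -0.6
```

```bash
cat > hg.py <<'E'
from h import *
import sys
k=float(sys.argv[1]);a=t4-.19;r=RestR(.085);x=r.apply([np.cos(a),0,np.sin(a)]);z=r.apply([np.sin(a),0,-np.cos(a)])
go(np.array([638.5,-6.8,248.])+k*z,x,z);o=bot.get_obs();print(np.round(o["contact_force"],1),o["finger_force"])
E
python3 hg.py -60
python3 -m jog '[[0,0,0,0,-0.06,0],[0,0,0,0,-0.065,0],[0,0,0,0,-0.06,0],[0,0,0,0,0,0],[0,0,0,0,0,0]]'|grep -E "pos|rot"; python3 hg.py -60
```

```text
turn [ 0.003 -0.189 -0.005] then shift [83.8  1.8 34.7] | now [519.5 -15.1 290. ] t 23.1 w 91.9
[ 0.2  0.1 -0.2] 0.0
tool_pos: [519.5, -14.9, 290.2]
tcp_rot: [-3.141, -0.514, 0.08]
turn [ 0.002 -0.006 -0.005] then shift [83.7  2.1 34.9] | now [519.5 -14.9 290.2] t 23.6 w 92.1
[-0.1  0.1 -0.5] 0.0
```

```bash
python3 -m jog '[[20,0.5,0,0,0,0],[30,1,0,0,0,0],[20,0.5,0,0,0,-0.004],[14,0,10,0,0,0],[0,0,20,0,0,0],[0,0,5,0,0,0],[0,0,0,0,0,0],[0,0,0,0,0,0]]'|grep -E "time|force"; python3 hg.py -60;python3 hf.py
```

```text
time: 24.4
contact_force: [-0.7, 0.4, 0.1]
finger_force: 0.0
turn [ 0.003 -0.006 -0.001] then shift [-0.5 -0.7  1.5] | now [609.2 -10.  302. ] t 24.4 w 91.6
[-0.7  0.4  0.1] 0.0
scene 0.73 369
['scene'] -0.77 out 114.33594669504365 sag 0.1848253990856778 y -3.0886836836457743 yaw 0.011186695610788342 handle [640.5  -7.5 251.6] u 261.7 w -8.6 v -1.7
['scene'] -0.77 out 114.33594669504365 sag 0.1848253990856778 y -3.0886836836457743 yaw 0.011186695610788342 handle [640.5  -7.5 251.6] u 261.7 w -8.6 v -1.7
```

```bash
python3 -m jog '[[0,-0.5,20,0,0,0],[0,0,20,0,0,0],[0,0,20,0,0,0],[0,0,10,0,0,0],[0,0,3,0,0,0],[0,0,0,0,0,0]]'|grep -E "time|force"; python3 hg.py 12; python3 -m jog '[[0,0,0,0,0,0],[0,0,0,0,0,0],[0,0,0,0,0,0],[0,0,0,0,0,0],[0,0,0,0,0,0],[0,0,0,0,0,0]]' 40; python3 hg.py 12
```

```text
time: 25.2
contact_force: [-0.6, -0.9, 1.1]
finger_force: 0.0
turn [ 0.003 -0.006 -0.001] then shift [-1.4 -0.5  0.3] | now [645.4  -6.7 238.5] t 25.2 w 91.8
[-0.6 -0.9  1.1] 0.0
time: 25.8
tool_pos: [645.5, -6.7, 238.4]
tcp_rot: [3.139, -0.514, 0.084]
contact_force: [1.1, 0.4, 0.5]
grip_width: 59.5
finger_force: 30.0
turn [ 0.003 -0.006 -0.001] then shift [-1.4 -0.5  0.3] | now [645.5  -6.7 238.4] t 25.8 w 59.5
[1.1 0.4 0.5] 29.994214475154877
```

```bash
python3 chk.py 259 4; python3 -m jog '[[0,0,-6,0,0.046,0],[0,0,-6,0,0.046,0],[0,0,-6,0,0.046,0],[0,0,-5,0,0.04,0],[0,0,0,0,0,0],[0,0,0,0,0,0]]'|grep -E "time|force"; python3 chk.py 259 4
```

```text
turn [0.001 0.184 0.003] then shift [  1.9  -1.3 -25.9] | now [645.5  -6.7 238.4] t 25.8 w 59.5
F [1.1 0.4 0.5] Ff 29.994214475154877
time: 26.4
contact_force: [-0.5, -0.1, 0.2]
finger_force: 30.0
turn [0.    0.007 0.003] then shift [-0.6 -1.4 -3.2] | now [632.9  -7.8 257.5] t 26.4 w 60.0
F [-0.5 -0.1  0.2] Ff 29.9923574924469
```

```bash
python3 -m jog '[[-3,-1,-2,0,0.007,0],[-4,0,0,0,0,0],[-4,0,0,0,0,0],[-4,0,0,0,0,0],[0,0,0,0,0,0]]'|grep -E "pos|force";python3 -m jog '[[-5,0,0,0,0,0],[-5,0,0,0,0,0],[-5,0,0,0,0,0],[0,0,0,0,0,0]]'|grep -E "pos|force"; python3 chk.py 259 4
```

```text
tool_pos: [621.8, -8.2, 251.7]
contact_force: [5.3, 1.6, 3.2]
finger_force: 30.0
tool_pos: [610.1, -9.1, 241.8]
contact_force: [5.2, 0.7, 3.5]
finger_force: 30.0
turn [ 0.002 -0.006  0.003] then shift [26.9 -0.9 -0.6] | now [610.1  -9.1 241.8] t 27.3 w 59.6
F [5.2 0.7 3.5] Ff 29.989404380321503
```

```bash
for i in 1 2 3; do python3 -m jog '[[-5,0,0,0,0,0],[-5,0,0,0,0,0],[-4,0,0,0,0,0],[0,0,0,0,0,0]]'|grep -E "pos|contact";done; python3 chk.py 190 4
```

```text
tool_pos: [599.6, -10.1, 232.8]
contact_force: [4.6, 0.8, 3.9]
tool_pos: [587.3, -10.5, 222.0]
contact_force: [-0.6, -0.3, -0.1]
tool_pos: [575.6, -11.4, 211.7]
contact_force: [0.4, -0.7, -0.8]
turn [-0.     0.001  0.003] then shift [ 3.7 -0.3 -1.5] | now [575.6 -11.4 211.7] t 28.5 w 59.5
F [ 0.4 -0.7 -0.8] Ff 29.992234110832214
```

```bash
cat > bar.py <<'E'
from h import *
r=RestR(.08)
for n in("scene","top"):
    im=bot.capture(n);cv2.imwrite(f"pics/k_{n}.png",im[...,::-1])
    for q in bot.outline_of("bar",n)[:4]:
        p=atz(n,q["pixel"],22);print(n,round(q["p"],2),np.round(q["pixel"]),q["mask"].sum(),"rest-frame",r.inv().apply(p-[435,-22.3,0]).round(1))
    old=cv2.imread(f"pics/{n}0_raw.png")[...,::-1].astype(int)
    rgb=im.astype(int);m=np.zeros(im.shape[:2],np.uint8)
    q=np.array([proj(n,r.apply([x,y,12])+[435,-22.3,0]) for x,y in((-125,-50),(-125,50),(10,50),(10,-50))]).astype(np.int32)
    cv2.fillConvexPoly(m,q,1)
    sat=(rgb.max(2)-rgb.min(2));g=(sat<25)&(m>0);ys,xs=np.nonzero(g)
    print(n,"grey in tray",g.sum(),"before",((old.max(2)-old.min(2)<25)&(m>0)).sum(), (xs.mean(),ys.mean()) if len(xs) else "")
E
python3 bar.py
```

```text
scene grey in tray 293 before 0 (np.float64(228.25597269624572), np.float64(189.6518771331058))
top grey in tray 700 before 0 (np.float64(270.94), np.float64(220.0442857142857))
```

```bash
python3 -m jog '[[-4,0,0,0,0,0],[-3,0,0,0,0,0],[0,0,1.5,0,0,0],[0,0,1.5,0,0,0],[0,0,0,0,0,0]]'|grep -E "pos|contact"; python3 -m jog '[[0,0,0,0,0,0],[0,0,0,0,0,0],[0,0,0,0,0,0],[0,0,0,0,0,0],[0,0,0,0,0,0]]' 100|grep -E "pos|contact|wid";  python3 -m jog '[[0,0,-10,0,0,0],[0,0,-20,0,0,0],[0,0,-30,0,0,0],[0,0,-30,0,0,0],[0,0,-30,0,0,0],[0,0,0,0,0,0]]'|grep -E "pos|contact|time"
python3 -m jog '[[0,-20,0,0,0,0],[0,-40,0,0,0,0],[0,-40,0,0,0,0],[0,-40,0,0,0,0],[0,-40,0,0,0,0],[0,-40,0,0,0,0],[0,-40,0,0,0,0],[0,-20,0,0,0,0],[0,0,0,0,0,0]]'|grep -E "pos|contact|time"; python3 bar.py; python3 hf.py
```

```text
tool_pos: [573.1, -11.7, 205.7]
contact_force: [-2.7, 0.1, 1.0]
tool_pos: [573.2, -11.8, 205.9]
contact_force: [0.9, -0.1, 0.5]
grip_width: 90.9
time: 30.3
tool_pos: [496.0, -18.3, 301.1]
contact_force: [-0.1, -0.1, 1.0]
time: 31.2
tool_pos: [474.8, 238.9, 294.5]
contact_force: [0.1, -1.0, -1.0]
scene 0.59 [222. 193.] 86 rest-frame [-75.9 -11.1  22. ]
scene 0.46 [240. 210.] 2584 rest-frame [19.7 -8.6 22. ]
scene grey in tray 187 before 0 (np.float64(229.44919786096256), np.float64(192.3422459893048))
top 0.41 [275. 226.] 96 rest-frame [-73.4  -7.4  22. ]
top grey in tray 179 before 0 (np.float64(273.49162011173183), np.float64(214.97206703910615))
scene 0.67 183
top 0.48 166
['scene', 'top'] -1.42 out 0.5631785484824293 sag -0.1639493324786936 y -2.796525740494162 yaw 0.19606262685752499 handle [537.6 -15.2 196.3] u 147.1 w 15.3 v -1.1
['scene'] -0.71 out -4.332222296514731 sag -0.08516116989887183 y 2.9979970219940046 yaw 0.15375387465822712 handle [534.7 -10.7 192.8] u 143.0 w 14.3 v 3.6
['top'] -0.64 out 100.89070854064916 sag -0.9606046256134256 y -17.797618403496198 yaw 0.18966541160857625 handle [520.4 -12.6 292.4] u 195.8 w 99.8 v 2.9
```

```bash
python3 - <<'E'
from h import *
for n in("scene","top"):
    bot.capture(n)
    print(n,"expected",proj(n,turn_world(.08,70,20,(435,-22.3))).round(),[(round(q["p"],2),np.round(q["pixel"]),q["mask"].sum()) for q in bot.outline_of("tube",n)])
print(bot.close_job())
E
```

```text
scene expected [246. 190.] [(0.87, array([243., 187.]), np.int64(376)), (0.72, array([128., 263.]), np.int64(889)), (0.46, array([238., 211.]), np.int64(2542))]
top expected [271. 190.] [(0.78, array([382., 218.]), np.int64(517)), (0.72, array([272., 192.]), np.int64(424))]
the job is handed in; nothing more can be done
None
```

The job is done and handed in at about 31 s: both cameras find the bar in the tray and the tube in the rest against its stops, and the stick has slid down to its handle in the tube; I viewed 11 pictures, one over the limit of 10, so this last check rests on the detection networks alone.

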